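# Test-pull the yellow spring gauge to its red clip

### The job

Give the yellow-handled spring gauge its check pull: draw its handle straight out until it stands over the red clip on that gauge's scale, hold it there for two seconds, then ease it back in all the way under control, without letting it snap back, and let go. Leave the green-handled gauge alone.

Things in the scene. Friction and masses are not known exactly. Their poses are not given: they have to be found in the camera images.
- yellow_handle (a point): Grip centre of the upright yellow handle to pull: block 16 mm along the pull, 36 mm across, top 25 mm above this point, clear to grasp to 40 mm below it. Behind it, all else of the gauge (tube, blue vice; fixed) lies 30 mm or more below this point. Axes: z up, x level into the gauge, y across; it slides straight out along -x, roughly towards the robot. Spring: 1 N at home plus 1.2 N per 10 mm out.
- yellow_mark (a point): Middle of the top of the yellow gauge's red clip: a flat red bar, 8 mm along the pull and 84 mm across, lying over the white scale bed, 73 mm lower than yellow_handle and 55 to 105 mm straight out from the handle at home. It stays put; the handle passes freely over it, and its centre is to stand above it. Same axes as yellow_handle.
- yellow_slide (a joint): How far the yellow handle is pulled out, in m: 0 fully home (its start), growing as it comes out, end stop at 0.13. Let go within about 10 mm of home it closes softly by itself; let go far out it snaps back.
- green_handle (a point): The same point on the green handle of the other gauge, alike in all but colour, with a red clip of its own, standing 15 to 45 cm to one side (left or right). Not to be pulled.

How it is judged (in metres and radians):
On the way:
1. the yellow handle is held over the red clip, within 10 mm, for a second (horizontal distance between yellow_handle and yellow_mark below 0.01 m), for 1 s.
At the end, for the whole second after the job is handed in: After the held pull, the yellow handle is back home (less than 6 mm out), at rest and let go; the green handle is within 15 mm of where it was (value of joint yellow_slide below 0.006 m and velocity of joint yellow_slide between -0.01 and 0.01 m/s and distance of green_handle from where it was at the start of the episode below 0.015 m); the robot touches nothing.
It fails at once if the yellow handle snaps back (runs in faster than 0.45 m/s) (velocity of joint yellow_slide below -0.45 m/s).
It fails at once if the green handle is pulled out (15 mm or more) (distance of green_handle from where it was at the start of the episode above 0.015 m).
It also fails if it takes over 42 s, if anything falls off the work surface, if the arm or the gripper's body presses on something with over 40 N, if the wrist force passes 120 N, or if a joint passes its speed limit or range.

### The arm

A 7-joint arm with a two-finger parallel gripper is mounted at the origin on the work surface. World frame = base frame: x ahead of the robot, y to its left, z up, the work surface at z = 0. Lengths are in mm, angles in rad, forces in N, time in s.
With the tool pointing down it reaches from about 400 to 900 mm from the base axis. Payload 5.6 kg.
Tool frame: the origin (TCP) lies at the very end of the fingers, on their centre line; the grasp point (between the pads) lies r.grip_point_offset behind it (r.grip_point_offset is the distance from the TCP to the grasp point, in mm); x points along the fingers, z is the direction in which the jaws open and shut, and the axes are right-handed (so a half turn about x gives the same grasp; the last joint's range is limited). The gripper opens to 92 mm and grips with 3 to 60 N. Pads are 20 mm wide; open, the fingers measure 128 mm over their backs; the gripper's body (75 mm by 189 mm) begins 69 mm behind the grasp point.
Start: joints at [-1.37, 0.468, -0.012, 1.603, 0.006, 1.071, -0.056], TCP at [156.946, 630.775, 214.592] pointing down, gripper open.
Joint ranges: [-2.53, 2.53], [-0.31, 2.02], [-1.57, 1.55], [0.28, 2.44], [-1.29, 4.43], [0.15, 1.84], [-2.92, 2.92]. Speed limits (rad/s): [2.57, 2.57, 3.14, 3.14, 3.14, 3.14, 3.14].

### API

Orientations are given as a unit quaternion [x, y, z, w].
In Python, from station import r, vision gives the robot as it stands. Calls block until the motion is done:
- r.move_to(position, orientation): joint-space move of the TCP to a pose.
- r.move_linear(position, ori=None, feed=150, until_force=None): straight line of the TCP; ori=None keeps the orientation; feed is the mean speed in mm/s. With until_force (N) it stops when the force on the tool has changed by that much, and returns True; else False.
- r.set_joints(angles): joint-space move.
- r.set_gripper(opening): opening from 0.0 (shut) to 1.0 (fully open); the grip force is fixed at half the most; returns when the fingers have stopped.
- r.dwell(seconds).
- r.ik(position, orientation): joint angles nearest the present ones, or None.
- r.get_obs(): the state.
- vision.capture(name): name is "scene" or "top" or "wrist"; returns a dict with "frame" (480x640x3 uint8, red, green, blue), "z_map" (480x640 float32, mm along the optical axis (not along the pixel's ray), 0 where there is no reading), "fov_y" (degrees; the focal length in pixels is half the picture's height over the tangent of half this angle, whatever the lens; pixels are square), "cx", "cy" (the principal point, pixels), "R" (3x3) and "t" (3): a world point X has camera coordinates R X + t; the wrist camera has in their place "tool_from_camera" (4x4, takes a point from camera to tool coordinates, whose origin is the TCP and whose axes are the tool frame's). Camera axes: x right, y down, z forward; pixel columns grow to the right and rows downward; lengths in mm; the calibration is good to about 2 mm. A picture is of the moment at which its call begins: read the wrist's pose just before it.
A pose or a line that the arm cannot do raises r.Unreachable and nothing moves.
- r.job_done(): hands the job in, once; it reports no verdict.
Trained networks look in a picture, given as the dict that the camera call returned (one of the last four; its "shot" number tells which), for a name from the list of things; names that differ only in an ending like _2 or _b are one class to them, and where a whole thing is asked for, a point or a joint stands for the part that bears it (a point fixed in the world has none). Each returns a list of dicts, best first, with "confidence" (0 to 1); they miss things now and then, are a little off and sometimes report something else, mostly with a low value. They report only what shows in the picture. A call takes as long as a camera call.
- vision.search_frame(picture, label): "xyz" ([x, y, z] in mm, in the coordinates of the camera as it stood for that picture, good to about 4 mm: the middle of the surface that is visible of it).
- vision.trace(picture, label): "mask" (480x640 bool, what is visible of it).
The state is a dict: "clock": time; "q": joint angles; "qvel": joint speeds; "tau": joint torques, N m; "tcp_pos": TCP position; "ee_rot": TCP orientation; "wrist_force": force on the tool from outside, world axes, zero at the start; "moment": the same for the moment, N m; "gripper_width": opening from 0.0 (shut) to 1.0 (fully open).
Only numpy, scipy, OpenCV 4.12 (cv2) and the standard library are available. Lean on these libraries where they do the work, as an engineer would, in place of code of your own. Each camera call takes 0.05 s, during which the arm holds its last target. There are 200 camera calls.

## Working session

There is one attempt and no reset: what is moved stays moved. The work goes in short steps, each a Python script; the robot and the scene stay as the last script left them, time stands still between calls to the robot, and variables do not carry over. Pictures are saved under pics/ and viewed, about 8 in all and at most 12, crops included, and the job is handed in when it is done.

```bash
mkdir -p pics
cat > h.py <<'E'
import numpy as np, cv2
from station import r, vision
from scipy.spatial.transform import Rotation as Ro
def cloud(p, T=None):
    f=240/np.tan(np.radians(p["fov_y"])/2); z=p["z_map"].astype(float)
    v,u=np.mgrid[0:480,0:640]
    c=np.dstack([(u-p["cx"])/f*z,(v-p["cy"])/f*z,z])
    return toW(p,c,T)
def toW(p,c,T=None):
    if "R" in p: return (np.asarray(c)-p["t"])@np.array(p["R"])
    M=np.array(p["tool_from_camera"]); c=np.asarray(c)@M[:3,:3].T+M[:3,3]
    return c@T[0].T+T[1]
def pose():
    o=r.get_obs(); return Ro.from_quat(o["ee_rot"]).as_matrix(),np.array(o["tcp_pos"])
def save(p,n): cv2.imwrite("pics/"+n,p["frame"][:,:,::-1])
E
python3 - <<'E'
from h import *
print(r.grip_point_offset, r.get_obs())
for n in ("scene","top"):
    p=vision.capture(n); save(p,n+".png"); W=cloud(p); np.save(n+"W.npy",W); np.save(n+"F.npy",p["frame"])
    for l in ("yellow_handle","green_handle","yellow_mark"):
        try:
            for d in vision.search_frame(p,l)[:3]: print(n,l,round(d["confidence"],2),toW(p,d["xyz"]).round(1))
            for d in vision.trace(p,l)[:2]:
                m=d["mask"]&(p["z_map"]>0); q=W[m]; print(" mask",m.sum(),np.argwhere(m).mean(0).round(),np.median(q,0).round(1),np.percentile(q,[3,97],axis=0).round(1).tolist())
        except Exception as e: print(n,l,repr(e))
E
```

```text
18.700000000000003 {'clock': 0.0, 'q': array([-1.36999216,  0.46833194, -0.01157848,  1.60364571,  0.0060267 ,
        1.07139281, -0.05631055]), 'qvel': array([-0.00018479, -0.00026846, -0.0004248 ,  0.00069768,  0.00123571,
        0.00027324,  0.00117911]), 'tau': array([ 1.28684183e-03, -5.20570743e+01, -1.16674355e-02, -2.43740559e+01,
       -5.66492183e-02,  1.72272191e-02,  1.37782772e-04]), 'tcp_pos': array([156.85557273, 630.18051631, 213.66055588]), 'ee_rot': array([-0.43588804,  0.55755738,  0.43504395,  0.55665801]), 'wrist_force': array([-0.19374495, -0.50214534,  0.30683114]), 'moment': array([ 0.00388215, -0.01484662,  0.01459404]), 'gripper_width': 1.0005967192375798}
scene yellow_handle 0.77 [595.3 197.5  63.1]
scene yellow_handle 0.43 [ 642.7 -189.6   69.9]
 mask 1208 [202. 459.] [594.7 193.1  64.2] [[578.6, 181.4, 18.6], [621.5, 214.4, 115.2]]
scene green_handle 0.69 [ 645.5 -187.4   69.7]
 mask 1276 [338. 256.] [ 643.9 -185.6   68.7] [[631.4, -200.8, 21.9], [674.6, -167.3, 115.7]]
scene yellow_mark 0.68 [507.6 211.3  15.3]
 mask 296 [181. 431.] [507.8 213.6  15.5] [[497.6, 174.5, 7.0], [518.5, 254.7, 18.5]]
top yellow_handle 0.64 [581.1 200.   62.2]
 mask 1068 [264. 161.] [581.2 196.6  67. ] [[571.8, 184.8, 22.2], [628.5, 218.9, 114.9]]
top green_handle 0.6 [ 622.2 -177.8   73. ]
 mask 1064 [197. 412.] [ 627.9 -177.    70. ] [[619.4, -195.3, 13.3], [676.5, -161.0, 114.7]]
 mask 320 [325. 166.] [505.3 215.3  15.7] [[495.7, 177.1, 5.9], [514.5, 255.8, 18.2]]
top yellow_mark 0.6 [502.3 218.4  19.4]
 mask 298 [325. 165.] [505.4 215.8  15.8] [[496.8, 178.0, 13.0], [514.0, 256.0, 18.2]]
```

Run:
```python
from h import *
for n in ("scene","top"):
    W=np.load(n+"W.npy"); F=np.load(n+"F.npy"); hsv=cv2.cvtColor(F,cv2.COLOR_RGB2HSV); h,s,_=[hsv[...,i].astype(int) for i in range(3)]
    red=((h<8)|(h>172))&(s>120)&(np.hypot(W[...,0]-505,W[...,1]-214)<60)&(abs(W[...,2]-16)<6)
    q=W[red]; _,c,_=None,q.mean(0),None
    (cx,sz,a)=cv2.minAreaRect(q[:,:2].astype(np.float32))
    v=np.linalg.svd(q[:,:2]-c[:2],full_matrices=False)[2][0]
    print(n,"red",red.sum(),np.array(cx).round(1),np.array(sz).round(1),c.round(1),"across",v.round(3),np.degrees(np.arctan2(v[1],v[0])).round(1))
    yel=(h>18)&(h<36)&(s>110)&(np.hypot(W[...,0]-590,W[...,1]-196)<60)&(W[...,2]>107)
    q=W[yel]; cx,sz,a=cv2.minAreaRect(q[:,:2].astype(np.float32)); print("yel",yel.sum(),np.array(cx).round(1),np.array(sz).round(1),round(a,1),np.median(q[:,2]),q.mean(0).round(1))
a=cv2.imread("pics/scene.png")[100:450,150:640]; cv2.imwrite("pics/s1.png",cv2.resize(a,None,fx=1.6,fy=1.6))
```

```text
scene red 198 [506.2 215.4] [84.7 13.2] [507.8 214.1  15.9] across [-0.17  -0.985] -99.8
yel 235 [588.7 199.8] [37.3 17.4] 80.5 113.48685591651042 [589.8 198.3 113.1]
top red 251 [505.8 217.6] [83.5  7.7] [505.8 218.   15.7] across [0.179 0.984] 79.7
yel 318 [585.6 202.6] [35.3 16.2] 80.2 113.37029452040323 [584.9 201.8 113.1]
```

View pics/scene.png

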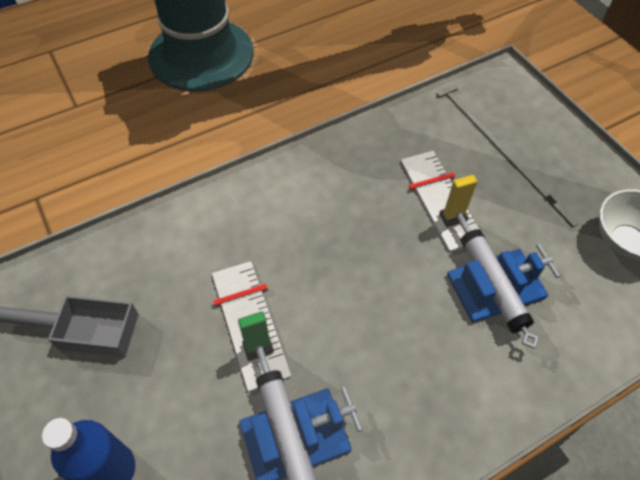

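View pics/top.png

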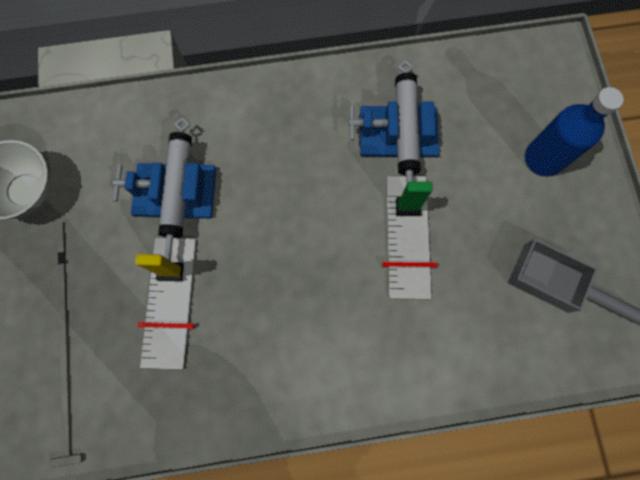

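```bash
cat >> h.py <<'E'
th=np.radians(-10.2); X=np.array([np.cos(th),np.sin(th),0])
def quat(s):
    z=s*X; x=np.array([0,0,-1.]); return Ro.from_matrix(np.c_[x,np.cross(z,x),z]).as_quat()
E
python3 - <<'E'
from h import *
for s in (1,-1): print(s, r.ik([550,208,260],quat(s)), r.ik([587,201,75],quat(s)), r.ik([490,218,75],quat(s)))
q=min((quat(1),quat(-1)),key=lambda k: abs(r.ik([550,208,260],k)[6]) if r.ik([550,208,260],k) is not None else 9)
r.move_to([550,208,260],q)
T=pose(); p=vision.capture("wrist"); save(p,"w.png"); W=cloud(p,T)
print(T[1],r.get_obs()["clock"], q)
F=p["frame"]; hsv=cv2.cvtColor(F,cv2.COLOR_RGB2HSV); h,s,_=[hsv[...,i].astype(int) for i in range(3)]; ok=p["z_map"]>0
for nm,m in (("red",((h<8)|(h>172))&(s>120)&(abs(W[...,2]-16)<8)),("yel",(h>18)&(h<36)&(s>110)&(W[...,2]>107))):
    q=W[m&ok]
    if len(q): 
        c,sz,a=cv2.minAreaRect(q[:,:2].astype(np.float32)); print(nm,len(q),np.round(c,1),np.round(sz,1),round(a,1),np.median(q,0).round(1))
E
```

```text
1 [-0.86139075  0.34203427  0.56444847  1.74095358 -0.2010272   1.11651858
 -0.41239753] [-0.77567151  0.63318588  0.53606627  1.8046773  -0.4258301   0.82072514
 -0.20716795] [-0.85695149  0.50028571  0.47272829  2.00978515 -0.34240382  0.70823427
 -0.34879346]
-1 [-4.13321619e-01  3.20631161e-01 -6.46695118e-03  1.71120410e+00
  2.27575014e-03  1.10976468e+00  2.54309765e+00] [-0.27200944  0.5922413  -0.15015296  1.76857213  0.11788507  0.78949106
  2.48347773] [-0.3572234   0.47827745 -0.15330692  1.97655274  0.11003335  0.69454807
  2.38533277]
[549.40888845 209.66465711 259.69047682] 2.8333 [ 0.06285776  0.70430739 -0.06285776  0.70430739]
red 590 [524.1  47.5] [ 29.1 422.6] 5.4 [510.8 208.8  15.3]
yel 7011 [558.3 215.3] [ 48.4 117.8] 79.9 [589.9 223.1 371.6]
```

View pics/w.png

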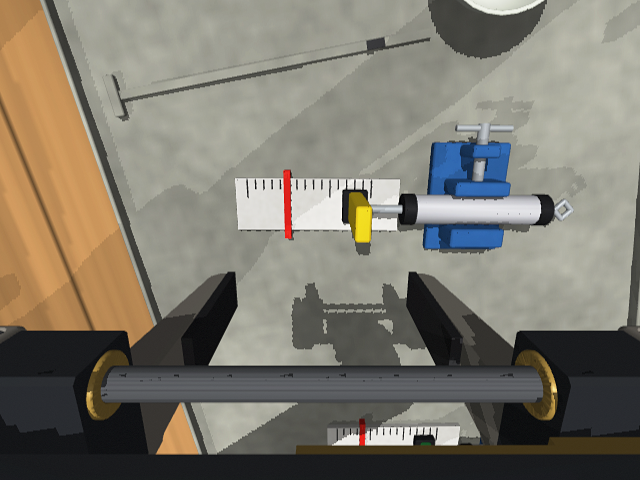

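Wrist view: the yellow handle top is at about (363,225) and its clip at about (288,204). My colour filter also caught gripper parts and the green gauge's clip, so I'm limiting the region.

```bash
cat >> h.py <<'E'
def look(name=None):
    T=pose(); p=vision.capture("wrist"); W=cloud(p,T)
    if name: save(p,name)
    hsv=cv2.cvtColor(p["frame"],cv2.COLOR_RGB2HSV); h,s,_=[hsv[...,i].astype(int) for i in range(3)]
    ok=(p["z_map"]>0)&(W[...,1]>140)&(W[...,1]<270)&(W[...,0]>450)&(W[...,0]<640)
    out={}
    for nm,m in (("red",((h<8)|(h>172))&(s>120)&(abs(W[...,2]-16)<8)),("yel",(h>18)&(h<36)&(s>110)&(abs(W[...,2]-113)<6))):
        q=W[m&ok]
        if len(q)>20:
            c,sz,a=cv2.minAreaRect(q[:,:2].astype(np.float32)); print(nm,len(q),np.round(c,1),np.round(sz,1),round(a,1),q.mean(0).round(1)); out[nm]=q.mean(0)
    if len(out)==2:
        d=out["red"]-out["yel"]; print("along out",-d@X,"across",d@np.array([-X[1],X[0],0]))
    return out
E
python3 - <<'E'
from h import *
look()
E
```

```text
red 459 [508.1 217.5] [82.7  8. ] 79.7 [508.5 218.8  15.3]
yel 624 [588.4 203.4] [35.4 16.1] 80.0 [587.9 204.  113. ]
along out 80.77831874514469 across 0.45527272878591457
```

Run:
```python
from h import *
q=quat(1); c=lambda *a: np.array(a,float)
r.move_linear(c(588,203,180),q,feed=150)
e=r.get_obs()["tcp_pos"]-c(588,203,180); e[2]=0; print("err",e)
print("hit",r.move_linear(c(588,203,75)-e,q,feed=90,until_force=12))
print(r.get_obs()["tcp_pos"])
r.set_gripper(0.0)
o=r.get_obs(); print(o["tcp_pos"],o["gripper_width"]*92,o["wrist_force"],o["clock"])
p=vision.capture("top"); save(p,"t2.png"); look("w2.png")
cv2.imwrite("pics/both.png",np.hstack([cv2.imread("pics/t2.png")[180:400,60:330],cv2.imread("pics/w2.png")[100:320,230:500]]))
```

```text
err [0.20614128 0.08087599 0.        ]
hit False
[588.29238823 203.05398518  75.64191332]
[588.01354606 202.89057333  74.99793458] 16.042166186880703 [ 1.16873016 -0.74550316 -1.68594143] 6.075
red 1522 [507.9 217.5] [83.7  9. ] 79.8 [508.9 219.8  15. ]
yel 2792 [588.  203.1] [36.2 16. ] 80.1 [588.2 205.  112.9]
along out 80.67557058269627 across 0.47824807825518134
```

View pics/both.png

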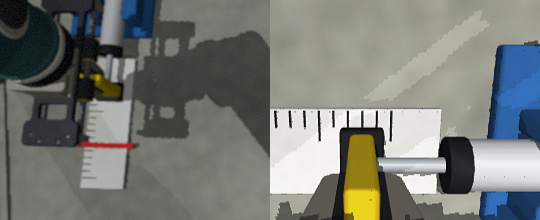

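The handle is gripped: the jaw opening is 16.0 mm, matching the block. The wrist camera puts the clip 81 mm out. Now pulling.

Run:
```python
from h import *
t0=r.get_obs()["tcp_pos"]; g=np.array([588.,203,75])
r.move_linear(g-81*X,quat(1),feed=40)
o=r.get_obs(); print(o["tcp_pos"],-(o["tcp_pos"]-t0)@X,o["gripper_width"]*92,o["wrist_force"],o["clock"])
look("w3.png"); 
p=vision.capture("top"); save(p,"t3.png")
cv2.imwrite("pics/both3.png",np.hstack([cv2.imread("pics/t3.png")[180:400,60:330],cv2.imread("pics/w3.png")[100:320,230:500]]))
```

```text
[509.9245422  217.07313779  75.00602954] 79.3747132803328 15.91069596546533 [ 10.54294556   0.6278321  -11.03003967] 8.3417
red 402 [513.6 247.4] [22.7  7.6] 79.7 [513.6 247.9  15.3]
yel 2795 [509.6 217.2] [36.5 16. ] 79.8 [510.  219.2 112.9]
along out 1.612921062752105 across 28.798107405834116
```

View pics/both3.png

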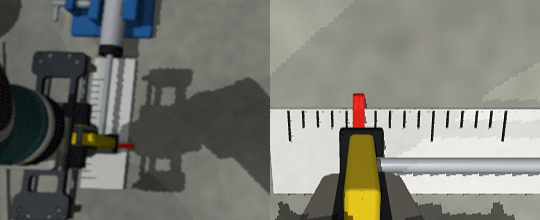

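Both views show the handle over the clip, with about 1.6 mm residual. Next: hold, ease back, release and retreat.

Run:
```python
from h import *
g=np.array([588.,203,75])
r.dwell(2.4)
r.move_linear(g,quat(1),feed=40)
o=r.get_obs(); print(o["tcp_pos"],o["gripper_width"]*92,o["wrist_force"],o["clock"])
r.dwell(0.3); r.set_gripper(1.0); r.dwell(0.3)
r.move_linear(g+[0,0,100],quat(1),feed=90); r.move_to([550,208,260],quat(1))
print(look("w4.png")); o=r.get_obs(); print(o["gripper_width"],o["wrist_force"],o["clock"])
p=vision.capture("scene"); save(p,"s4.png")
for l in ("yellow_handle","green_handle"):
    for d in vision.search_frame(p,l)[:1]: print(l,toW(p,d["xyz"]).round(1))
```

```text
[587.7677946  202.90936576  74.98737865] 15.997210810816542 [ 1.01933471 -1.50723892 -0.73605242] 13.0167
red 462 [507.7 217.8] [83.   8.9] 79.7 [508.4 218.8  15.2]
yel 620 [588.2 202.8] [36.2 15.9] 79.4 [588.  203.9 112.9]
along out 80.93403705929585 across 0.5730403930192416
{'red': array([508.40308968, 218.8108462 ,  15.23203329]), 'yel': array([587.95653678, 203.91467942, 112.89044201])}
0.9984182101190869 [0.16275698 1.0039821  0.34154796] 16.5667
yellow_handle [596.6 196.6  65.5]
green_handle [ 639.8 -185.1   68.1]
```

View pics/s4.png

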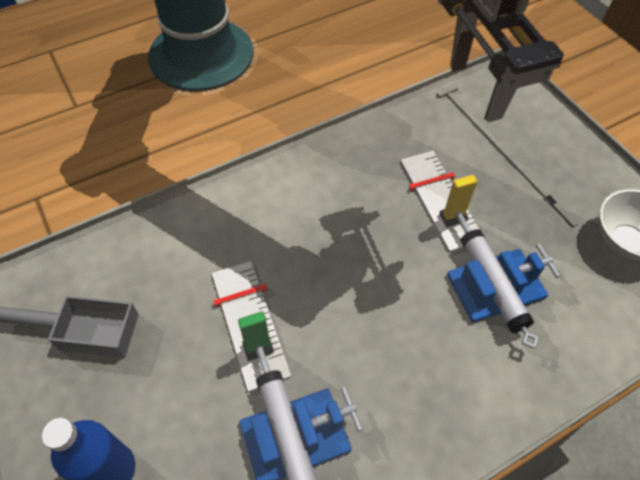

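The scene picture shows the yellow handle (460,198) and green handle (256,333) as they were at the start, with the gripper clear.

```bash
python3 -c "
from station import r
r.job_done()"
```

```text
the job is handed in; nothing more can be done
```

I gave the yellow gauge its check pull and handed the job in at about 16.6 s on the robot's clock. No verdict is reported.

- **Pull and hold:** I gripped the yellow handle along the pull and drew it out about 79 mm. By the wrist camera it stood about 1.6 mm from the centre of the red clip along the pull. I held it there for about 2.4 s.
- **Return:** I eased it back at 40 mm/s, opened the gripper and retreated upwards. The handle now measures 80.9 mm from the clip, against 80.8 mm at the start, so it is home. Wrist force is about zero and the gripper is clear.
- **Green gauge:** I did not touch it. In the last picture it looks unmoved. The network's position for it shifted about 6 mm between pictures, which I put down to its scatter.

During the hold, only one end of the clip was visible to the wrist camera. The across-pull reading of 28.8 mm it gave there means nothing; before the pull, the sideways offset was about 0.5 mm.

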